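# Lock the pouring tube into the tasting tap

### The arm

A 7-joint arm with a two-finger parallel gripper is mounted at the origin on the work surface. World frame = base frame: x ahead of the robot, y to its left, z up, the work surface at z = 0. Lengths are in m, angles in rad, forces in N, time in s.
With the tool pointing down it reaches from about 0.35 to 0.9 m from the base axis. Payload 8.1 kg.
Tool frame: the origin (TCP) lies between the finger pads; the fingertips stand 19 mm ahead of it and the grasp point (between the pads) is the TCP; z points along the fingers, y is the line along which they close (so a half turn about z gives the same grasp; the last joint's range is limited). The gripper opens to 85 mm and grips with 20 to 120 N. Pads are 22 mm wide; open, the fingers measure 114 mm over their backs; the gripper's body (76 mm by 85 mm) begins 54 mm behind the grasp point. The pads swing forward as they close: fully open they stand 13 mm farther back than shut.
Start: joints at [-1.41, 0.434, 0.025, 1.573, -0.012, 1.134, -0.075], TCP at [0.163, 0.603, 0.25] pointing down, gripper open.
Joint ranges: [-2.62, 2.62], [-0.44, 2.09], [-1.27, 1.32], [0.08, 2.57], [-1.32, 4.46], [0.12, 2], [-2.74, 2.74]. Speed limits (rad/s): [2.22, 2.22, 3.01, 3.01, 3.14, 3.14, 3.14].

### API

Orientations are given as a unit quaternion [x, y, z, w].
In Python, from station import arm gives the robot as it stands. The module is installed in compiled form; this text tells all that it offers.
- The arm moves only by the shell command python3 -m jog 'ROWS'. ROWS is text: rows parted by semicolons, each of 5 numbers parted by spaces: the closure, from -1 (fully open) to 1 (shut), so that 0 is half open, then the shift along the tool's x, y, z in mm, then the turn about the tool's z in rad. A call has exactly 10 rows; each row shifts and turns the commanded pose from where the row before left it, along the tool's axes as they then stand; what a row does not reach is not made up. A row lasts 1/10 s, in which the tool goes at most 50 mm and 8.59 degrees, less where a joint would pass 70% of its speed; a pose out of reach is approached as far as the arm can. A call is refused whole if a number of a shift passes 50 or a number of a turn 0.15, either way. A call with a gripper value outside its range is refused whole. The fingers move at their own pace and stop on an object; the grip force is fixed at half the most. Time passes only in rows, so rows that do not move let the fingers close, or fill a call up. It gives the time, the measured TCP pose, the force, the opening and the grip force at its end, in the units of the state.
- arm.sense(): the state, without advancing time (a new reading comes with each control period).
- arm.snapshot(name): name is "scene" or "top"; returns a dict with "pixels" (420x560x3 uint8, red, green, blue), "range_z" (420x560 float32, m along the optical axis (not along the pixel's ray), 0 where there is no reading), "mtx" (3x3 intrinsics, pixels), "xyz" and "orientation" of the camera in the world. Camera axes: x right, y up, looking along -z (the intrinsics and any distortion apply to the point x, -y, -z); pixel columns grow to the right and rows downward; lengths in m; the calibration is good to about 2 mm. A picture is of the moment at which its call begins.
- arm.job_done(): hands the job in; it is judged then, once.
Trained networks look in a picture, given as the dict that the camera call returned (one of the last four; its "shot" number tells which), for a name from the list of things; names that differ only in an ending like _2 or _b are one class to them, and where a whole thing is asked for, a point or a joint stands for the part that bears it (a point fixed in the world has none). Each returns a list of dicts, best first, with "score" (0 to 1); they miss things now and then, are a little off and sometimes report something else, mostly with a low value. They report only what shows in the picture. A call takes as long as a camera call. They do not tell look-alikes from the thing itself.
- arm.masks_of(picture, name): "pixels" (420x560 bool, what is visible of it).
- arm.spot_point(picture, name): "xyz" ([x, y, z] in m, in world coordinates, good to about 4 mm: a listed point, or the origin of a listed thing).
The state is a dict: "clock": time; "joint_pos": joint angles; "qvel": joint speeds; "joint_efforts": joint torques, N m; "tool_pos": TCP position; "eef_rot": TCP orientation; "wrist_force": force on the tool from outside, world axes, zero at the start; "ft_torque": the same for the moment, N m; "finger_gap": finger opening in m; "gripper_force": force on a finger pad.
Only numpy, scipy, OpenCV 4.12 (cv2) and the standard library are available. Lean on these libraries where they do the work, as an engineer would, in place of code of your own. Each camera call takes 0.05 s, during which the arm holds its last target. There are 200 camera calls.

### The job

Take the steel pouring tube out of the wooden rinse rack and push it, upright, into the fitting of the tasting tap with the blue collar, firmly but without forcing it, until it clicks and sits fully home, with its spout pointing out over that tap's drip tray. Then, still holding it, give it a short, gentle pull straight up to check that it is locked, and let go, leaving it in; knock nothing over and shift nothing on the counter.

Things in the scene. Friction and masses are not known exactly. Their poses are not given: they have to be found in the camera images.
- tube: loose steel pouring tube, 140 mm long, 0.11 to 0.22 kg, standing upright in the rack; origin at the centre of its foot, z up along the tube, x towards its spout. It is 20 mm in diameter, with a black grip sleeve of 26 mm diameter from 95 to 140 mm above the foot and a 10 mm thick side spout that leaves it 72 mm above the foot
- tube_foot (a point): centre of the tube's foot (its origin). From there up: a cone from 12 to 20 mm diameter over 7 mm, 2 mm of 20 mm diameter, a groove 12.4 mm wide from 9 to 17 mm, then the 20 mm tube. The push rises to 5 to 14 N as the cone spreads the teeth, falls away, and 5 to 8 mm further rises steeply: that is the seat, fully home. Pulled up, the locked tube lifts about 2 mm, then the teeth hold it
- tube_grip (a point): point on the tube's axis in the black sleeve, 118 mm above the foot: grip it here from above, fingers either side of the spout's plane (closing along the tube's y)
- spout_tip (a point): outlet of the tube's side spout, 45 mm out along the tube's x and 52 mm above its foot
- tap_blue: fixed tasting tap with the empty, blue-collared white fitting; origin on the table under the fitting's axis, z up, -x towards its drip tray. Steel block 80 x 80 x 55 mm, on it the fitting, 48 mm in diameter, its top 100 mm above the table; amber tank 66 mm high on the +x side (to x = 115 mm); drip tray 8 mm high on the -x side (to x = -117 mm)
- blue_mouth (a point): centre of the blue fitting's mouth, 100 mm above the table: a bore about 22.4 mm wide. Two hidden spring teeth in it spread over the foot's cone and snap into the groove; a rigid seat stops the foot 2 mm after they shut. How deep all this lies differs every day: the seat is anywhere from 24 to 40 mm below the mouth. More than 26 N between tube and fitting does damage
- tap_red: the other tasting tap, like the first but with a red collar and closed by a red blanking plug, its top 120 mm above the table; fixed, not to be used; origin and axes as for the blue one
- rack: fixed wooden rinse rack, block 100 x 100 x 45 mm with one hole, about 22.5 mm in diameter and 30 mm deep, in which the tube stands (its foot 15 mm above the table); origin at the centre of the underside
- cup: loose white tasting cup, 56 mm across, 55 mm high; origin under its centre
- jar_a: loose green jar with red cap, 60 mm across, 85 mm high; origin under its centre
- jar_b: another such jar
- vinegar: loose amber bottle, 60 mm across, 200 mm high; origin under its centre
- bowl: loose blue bowl, 100 mm across, 40 mm high; origin under its centre
- gift_loose: loose red gift box with yellow band, 80 x 110 x 45 mm; origin under its centre
Things that resemble listed ones, but are neither listed nor needed, are in the scene too. There is more than one size of the tube; the job needs the larger.

How it is judged:
By the outcome, as a careful person would: the job done as asked, in the order asked, and still so for the second after the job is handed in, with the robot touching nothing.
It also fails if it takes over 64 s, if anything falls off the work surface, if the arm or the gripper's body presses on something with over 40 N, if the wrist force passes 120 N, or if a joint passes its speed limit or range.

## Working session

There is one attempt and no reset: what is moved stays moved. The work goes in short steps, Python scripts to look and compute and a shell command to move; the robot and the scene stay as the last step left them, time stands still between calls to the robot, and variables do not carry over. Pictures are saved under pics/ and viewed, at most 10 in all, crops included, and the job is handed in when it is done.

```bash
mkdir -p pics
cat > h.py <<'E'
import numpy as np,cv2
from station import arm
from scipy.spatial.transform import Rotation as R
def snap(n,f=None):
    p=arm.snapshot(n)
    if f: cv2.imwrite('pics/'+f,cv2.cvtColor(p['pixels'],cv2.COLOR_RGB2BGR))
    return p
def cloud(p):
    d=p['range_z'];v,u=np.mgrid[:d.shape[0],:d.shape[1]];K=p['mtx']
    c=np.stack([(u-K[0,2])/K[0,0]*d,-(v-K[1,2])/K[1,1]*d,-d],-1)
    return c@R.from_quat(p['orientation']).as_matrix().T+np.array(p['xyz'])
def proj(p,X):
    c=(np.array(X)-p['xyz'])@R.from_quat(p['orientation']).as_matrix();K=p['mtx']
    return K[0,0]*c[0]/-c[2]+K[0,2],K[1,1]*-c[1]/-c[2]+K[1,2]
E
python3 - <<'E'
from h import *
s=arm.sense();print(s['clock'],np.round(s['tool_pos'],4),np.round(s['eef_rot'],4),R.from_quat(s['eef_rot']).as_matrix().round(3).tolist(),s['finger_gap'],s['wrist_force'])
for n in('scene','top'):
    p=snap(n,n+'1.png');print(n,p['xyz'],p['mtx'].tolist() if hasattr(p['mtx'],'tolist') else p['mtx'],p.keys())
    for t in('tube','tube_foot','tube_grip','spout_tip','tap_blue','blue_mouth','tap_red','rack','cup','jar_a','vinegar','bowl','gift_loose'):
        for r in arm.spot_point(p,t)[:3]:print(t,round(r['score'],2),np.round(r['xyz'],3),np.round(proj(p,r['xyz'])))
E
```

```text
0.0 [0.1629 0.6029 0.2495] [ 1.315e-01  9.913e-01 -8.000e-04 -0.000e+00] [[-0.965, 0.261, -0.0], [0.261, 0.965, -0.002], [-0.0, -0.002, -1.0]] 0.08567265621863644 [ 0.6258026   0.38342353 -0.2012864 ]
scene [ 1.0836162  -0.68838847  0.82098882] [[435.57327696889496, 0.0, 271.52572965096294], [0.0, 435.57327696889496, 210.96646470347045], [0.0, 0.0, 1.0]] dict_keys(['pixels', 'range_z', 'mtx', 'xyz', 'orientation', 'shot'])
tube 0.79 [ 0.496 -0.316  0.015] [176. 304.]
tube 0.16 [ 0.588 -0.033 -0.001] [281. 258.]
tube_foot 0.8 [ 0.39  -0.278  0.002] [160. 278.]
tube_grip 0.83 [ 0.39  -0.279  0.087] [154. 254.]
tube_grip 0.76 [ 0.488 -0.318  0.134] [165. 268.]
spout_tip 0.85 [ 0.537 -0.307  0.065] [188. 297.]
spout_tip 0.76 [ 0.36  -0.299  0.034] [143. 269.]
tap_blue 0.87 [ 0.586 -0.033 -0.006] [281. 260.]
tap_blue 0.28 [ 0.494 -0.313  0.014] [177. 303.]
blue_mouth 0.74 [ 0.587 -0.03   0.099] [282. 229.]
tap_red 0.78 [0.602 0.161 0.005] [325. 221.]
rack 0.47 [ 0.495 -0.317  0.017] [176. 304.]
cup 0.92 [0.415 0.096 0.002] [261. 209.]
cup 0.31 [ 0.694 -0.247  0.004] [261. 332.]
jar_a 0.76
[... 634 characters left out ...]
.66 [ 0.394 -0.276  0.09 ] [380. 266.]
tube_grip 0.52 [ 0.499 -0.318  0.138] [398. 225.]
spout_tip 0.7 [ 0.538 -0.305  0.065] [387. 215.]
spout_tip 0.52 [ 0.358 -0.294  0.039] [382. 280.]
tap_blue 0.79 [ 0.583 -0.031 -0.002] [288. 203.]
tap_blue 0.32 [ 0.618  0.406 -0.002] [140. 190.]
blue_mouth 0.96 [ 0.583 -0.034  0.102] [291. 196.]
tap_red 0.83 [0.598 0.159 0.002] [223. 197.]
rack 0.88 [ 0.494 -0.318 -0.   ] [386. 234.]
cup 0.81 [ 0.414  0.098 -0.002] [244. 260.]
jar_a 0.65 [ 0.7  -0.25  0.  ] [361. 165.]
jar_a 0.28 [ 0.38   0.44  -0.001] [124. 271.]
vinegar 0.82 [ 0.618  0.402 -0.002] [141. 190.]
bowl 0.97 [ 0.667 -0.411  0.003] [416. 176.]
gift_loose 0.68 [0.379 0.441 0.002] [123. 271.]
```

View pics/scene1.png

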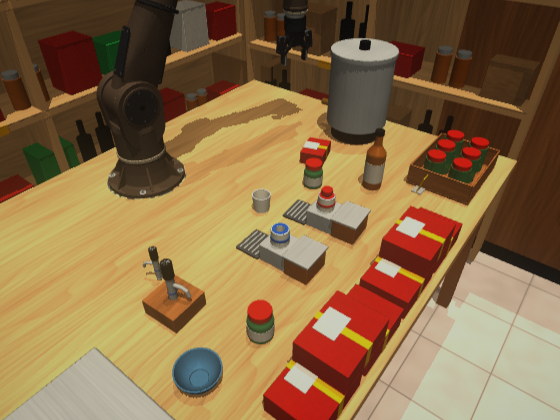

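View pics/top1.png

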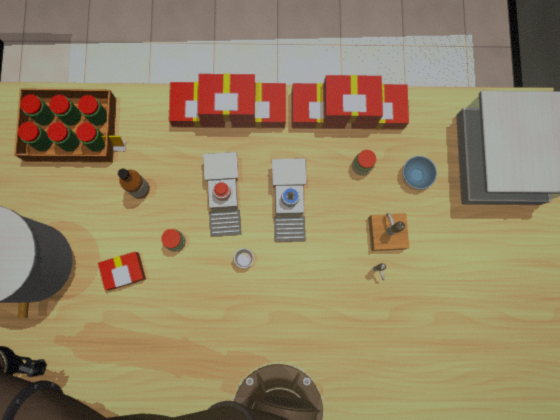

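Run:
```python
from h import *
# refine: fit from clouds
for n in('scene','top'):
    p=snap(n);c=cloud(p);rgb=p['pixels'].astype(int)
    def box(x0,x1,y0,y1,z0,z1):
        return (c[...,0]>x0)&(c[...,0]<x1)&(c[...,1]>y0)&(c[...,1]<y1)&(c[...,2]>z0)&(c[...,2]<z1)
    m=box(.44,.55,-.37,-.27,.145,.17);q=c[m];print(n,'sleeve top',len(q),q.mean(0),q.min(0),q.max(0))
    m=box(.44,.56,-.37,-.27,.055,.095);q=c[m];print('spout+tube',len(q),q.min(0),q.max(0))
    r=np.hypot(c[...,0]-.494,c[...,1]+.318);q=c[m&(r>.018)]
    if len(q):
        d=q.mean(0)[:2]-[.494,-.318];print('spout dir',np.degrees(np.arctan2(d[1],d[0])),len(q))
    m=box(.54,.63,-.08,.01,.094,.106);q=c[m];print('mouth',len(q),q.mean(0),q.min(0),q.max(0), (q.min(0)+q.max(0))/2)
    m=box(.54,.63,-.08,.01,.07,.11)&(rgb[...,2]>rgb[...,0]+50);q=c[m];print('blue',len(q),q.min(0),q.max(0),cv2.fitEllipse(q[:,:2].astype(np.float32)*1000) if len(q)>5 else '')
    m=box(.4,.75,-.2,.1,.045,.062);q=c[m]; print('block rect',cv2.minAreaRect(q[:,:2].astype(np.float32)*1000))
    m=box(.4,.75,-.2,.1,.062,.07);q=c[m]; print('tank rect',len(q),cv2.minAreaRect(q[:,:2].astype(np.float32)*1000) if len(q)>4 else '')
    m=box(.4,.75,-.2,.1,.004,.012);q=c[m]; print('tray rect',len(q),cv2.minAreaRect(q[:,:2].astype(np.float32)*1000) if len(q)>4 else '')
    m=box(.42,.58,-.4,-.23,.04,.05);q=c[m]; print('rack',cv2.minAreaRect(q[:,:2].astype(np.float32)*1000))
```

```text
scene sleeve top 127 [ 0.49655065 -0.31947291  0.15403259] [ 0.48121318 -0.33068686  0.14502057] [ 0.50750016 -0.30539052  0.15992179]
spout+tube 203 [ 0.48457515 -0.32905216  0.0552499 ] [ 0.5422882  -0.30273248  0.0949319 ]
spout dir 13.2996510163157 84
mouth 201 [ 0.58464729 -0.03423774  0.10103109] [ 0.55875493 -0.0556249   0.09426897] [ 0.60649306 -0.00503563  0.10577658] [ 0.58262399 -0.03033027  0.10002278]
blue 99 [ 0.56464372 -0.05449102  0.07776573] [ 0.60680075 -0.01223064  0.10618181] ((584.6393432617188, -32.49201583862305), (35.696556091308594, 37.45222473144531), 83.85615539550781)
block rect ((546.5234375, -3.8411102294921875), (131.2156524658203, 322.9635925292969), 72.4822998046875)
tank rect 873 ((632.3966674804688, -29.895816802978516), (131.4698944091797, 98.9556884765625), 2.0389022827148438)
tray rect 1186 ((574.8378295898438, -49.20826721191406), (298.2003173828125, 349.63739013671875), 89.9146957397461)
rack ((493.0215148925781, -317.5167236328125), (104.03254699707031, 102.61839294433594), 3.363027334213257)
top sleeve top 81 [ 0.49480757 -0.31654678  0.1542
[... 304 characters left out ...]
0.00895562  0.10597834] [ 0.58392963 -0.03123518  0.09999106]
blue 111 [ 0.56583792 -0.05073891  0.09385538] [ 0.60540401 -0.01167761  0.10794117] ((585.115234375, -31.776836395263672), (34.37723159790039, 35.388526916503906), 18.17209815979004)
block rect ((547.60009765625, -3.751800537109375), (127.37722778320312, 327.24896240234375), 71.63179779052734)
tank rect 719 ((624.9739379882812, -29.26567840576172), (148.15614318847656, 94.45533752441406), 0.20068761706352234)
tray rect 1784 ((574.75830078125, -49.97657775878906), (349.3468933105469, 299.2476501464844), 0.13142143189907074)
rack ((495.2279968261719, -317.3469543457031), (100.17002868652344, 103.08269500732422), 3.4094185829162598)
```

The scene view shows the large tube in the rack at about (170,290), the small look-alike at (155,262), the blue tap at (281,240) and the red tap at (326,205). The top view agrees: the rack is at (388,232), blue mouth at (290,197) with its tray towards the robot at (290,228).

```bash
python3 -m jog '-1 -28 -28 0 0;-1 -29 -29 0 0;-1 -29 -29 0 0;-1 -29 -29 0 0;-1 -29 -29 0 0;-1 -29 -29 0 0;-1 -29 -29 0 0;-1 -29 -29 0 0;-1 -29 -29 0 0;-1 -29 -29 0 0'
python3 - <<'E'
from h import *
s=arm.sense();print(s['clock'],np.round(s['tool_pos'],4))
for n in('scene','top'):
    p=snap(n);c=cloud(p);rgb=p['pixels'].astype(int)
    for r in arm.masks_of(p,'tap_blue')[:1]:
        m=r['pixels'];q=c[m];print(n,r['score'],m.sum())
        for a,b in((.06,.075),(.045,.06),(.003,.014)):
            k=q[(q[:,2]>a)&(q[:,2]<b)&(abs(q[:,1]+.032)<.08)]
            if len(k)>5: print(a,len(k),k.mean(0).round(4),cv2.minAreaRect(k[:,:2].astype(np.float32)*1000))
    for r in arm.masks_of(p,'tap_red')[:1]:
        q=c[r['pixels']];k=q[q[:,2]>.003];print('red',k.min(0),k.max(0))
E
```

```text
clock: 2.5
tool_pos: [0.3673, 0.2475, 0.2506]
eef_rot: [0.132, 0.991, 0.0, 0.0]
wrist_force: [1.2, 1.3, 0.9]
finger_gap: 0.0852
gripper_force: 0.0
2.5 [0.3673 0.2475 0.2506]
scene 0.95 3078
0.06 970 [ 0.6556 -0.0339  0.0675] ((624.6318969726562, -30.002132415771484), (147.813720703125, 97.966064453125), 0.5861107707023621)
0.045 512 [ 0.6096 -0.0515  0.0544] ((618.4812622070312, -34.32395935058594), (154.46563720703125, 88.48492431640625), 2.784849166870117)
0.003 623 [ 0.5336 -0.0477  0.0099] ((577.5250854492188, -26.41952133178711), (235.6285858154297, 107.68994140625), 0.6123282313346863)
red [ 0.4798587  -0.68838847  0.00317528] [1.0836162  0.21534712 0.82098882]
top 0.88 2554
0.06 881 [ 0.6574 -0.0289  0.0662] ((622.2974853515625, -29.220165252685547), (154.1105499267578, 94.61929321289062), 0.12250562757253647)
0.045 535 [ 0.5865 -0.0297  0.0542] ((621.83544921875, -29.398101806640625), (156.82113647460938, 94.2962417602539), 0.11915837228298187)
0.003 733 [ 0.5076 -0.0335  0.0084] ((551.700927734375, -33.917633056640625), (166.57594299316406, 91.91160583496094), 1.2661513090133667)
red [0.29757886 0.05026672 0.00303613] [0.71819743 0.21523405 1.55010391]
```

```bash
python3 -m jog '-1 -18 -34 0 0;-1 -18 -34 0 0;-1 -18 -34 0 0;-1 -18 -34 0 0;-1 -18 -34 0 0;-1 -18 -34 0 0;-1 -18 -34 0 0;-1 -18 -34 0 0;-1 -18 -34 0 0;-1 -18 -34 0 0' && python3 -m jog '-1 -18 -34 0 0;-1 -18 -34 0 0;-1 -18 -34 0 0;-1 -18 -34 0 0;-1 -18 -34 0 0;-1 0 0 0 0.14;-1 0 0 0 0.14;-1 0 0 0 0.14;-1 0 0 0 0.14;-1 0 0 0 0.14' && python3 -m jog '-1 0 0 0 0.14;-1 0 0 0 0.14;-1 0 0 0 0.14;-1 0 0 0 0.14;-1 0 0 0 0.14;-1 0 0 0 0.14;-1 0 0 0 0.14;-1 0 0 0 0.14;-1 0 0 0 0.14;-1 0 0 0 0.14'
python3 - <<'E'
from h import *
s=arm.sense();print(s['clock'],np.round(s['tool_pos'],4),np.round(s['joint_pos'],2));print(R.from_quat(s['eef_rot']).as_matrix().round(3))
for n in('scene','top'):
    p=snap(n,n+'2.png')
    T=[arm.spot_point(p,t) for t in('tube_grip','spout_tip','tube_foot')]
    for t in T:
        for r in t[:2]: print(n,round(r['score'],2),np.round(r['xyz'],4))
E
```

```text
clock: 3.8
tool_pos: [0.4525, -0.1261, 0.2504]
eef_rot: [0.13, 0.992, 0.0, 0.0]
wrist_force: [0.8, 0.6, 0.8]
finger_gap: 0.0852
gripper_force: 0.0
clock: 4.8
tool_pos: [0.4956, -0.312, 0.2499]
eef_rot: [0.465, 0.885, 0.0, -0.0]
wrist_force: [0.2, -0.0, 0.7]
finger_gap: 0.0857
gripper_force: 0.0
clock: 5.8
tool_pos: [0.4956, -0.3119, 0.2498]
eef_rot: [0.926, 0.378, -0.0, -0.0]
wrist_force: [-0.3, 0.3, -0.3]
finger_gap: 0.0855
gripper_force: 0.0
5.8 [ 0.4956 -0.3119  0.2498] [-0.27  0.59  1.17  1.73 -0.58  1.22  0.26]
[[ 0.714  0.7   -0.   ]
 [ 0.7   -0.714  0.001]
 [ 0.    -0.001 -1.   ]]
scene 0.58 [ 0.4922 -0.3206  0.1323]
scene 0.51 [ 0.3898 -0.2757  0.088 ]
scene 0.96 [ 0.5388 -0.3038  0.0676]
scene 0.61 [ 0.3599 -0.2974  0.0353]
scene 0.8 [ 0.495  -0.3152  0.018 ]
scene 0.77 [ 0.3916 -0.28   -0.    ]
top 0.61 [ 6.683e-01 -4.088e-01 -6.000e-04]
```

View pics/scene2.png

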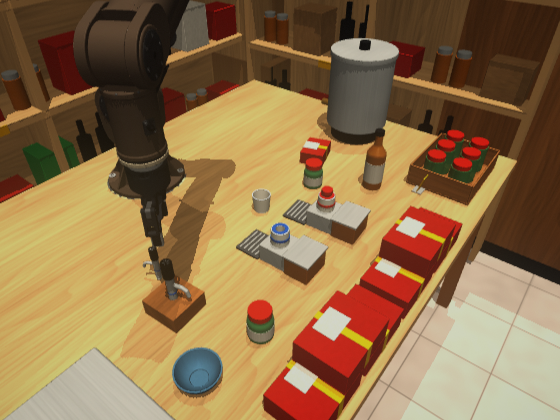

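The gripper, at about (153,235), is above and beside the tube's sleeve at (167,262). I'll finish the turn and go down.

```bash
python3 -m jog '-1 0 0 0 0.126;-1 0 0 0 0.126;-1 0 0 0 0.126;-1 0 0 0 0.126;-1 -2.4 4.7 0 0;-1 0 0 20 0;-1 0 0 20 0;-1 0 0 15 0;-1 0 0 5 0;-1 0 0 0 0'
python3 - <<'E'
from h import *
s=arm.sense();print(s['clock'],np.round(s['tool_pos'],4),np.round(s['joint_pos'],2));M=R.from_quat(s['eef_rot']).as_matrix();print(M.round(3))
for n in('scene','top'):
    p=snap(n,n+'3.png')
    if n=='scene':
        c=cloud(p);q=c[(abs(c[...,0]-.495)<.03)&(abs(c[...,1]+.317)<.03)&(c[...,2]>.12)&(c[...,2]<.152)];print(len(q),q.min(0),q.max(0),q.mean(0))
        u,v=proj(p,[.495,-.317,.15]);u,v=int(u),int(v)
        a=cv2.cvtColor(p['pixels'][v-60:v+60,u-80:u+80],cv2.COLOR_RGB2BGR)
        cv2.imwrite('pics/c3.png',cv2.resize(a,None,fx=5,fy=5,interpolation=cv2.INTER_CUBIC))
E
```

```text
clock: 7.2
tool_pos: [0.4929, -0.319, 0.1899]
eef_rot: [0.991, 0.137, -0.0, -0.0]
wrist_force: [0.7, -0.3, 1.1]
finger_gap: 0.0857
gripper_force: 0.0
7.2 [ 0.4929 -0.319   0.1899] [-0.25  0.7   1.2   1.8  -0.71  1.16 -0.11]
[[ 0.962  0.271 -0.001]
 [ 0.271 -0.962  0.   ]
 [-0.001 -0.001 -1.   ]]
130 [ 0.48528046 -0.33152627  0.1200103 ] [ 0.50774681 -0.30939285  0.15194605] [ 0.50102743 -0.323034    0.13606234]
```

View pics/c3.png

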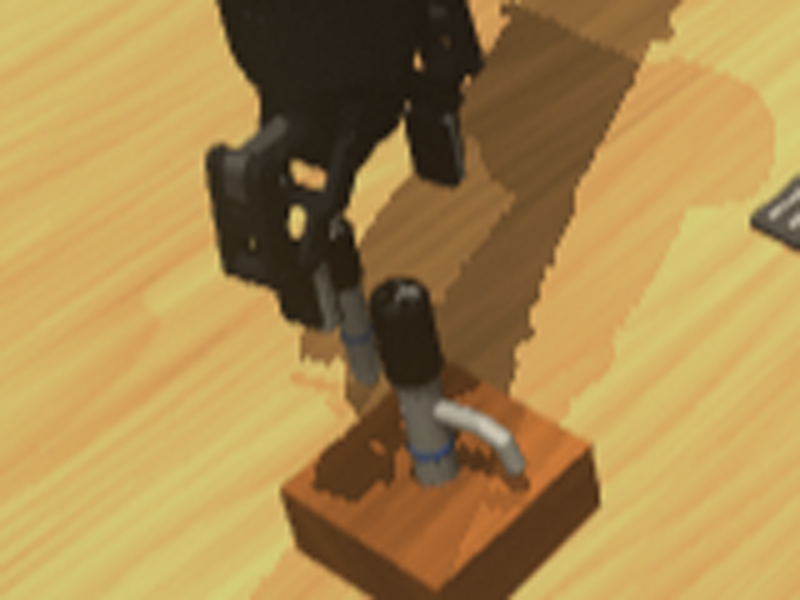

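The crop shows the fingers open on either side of the spout's plane. The sleeve top is at (405,290) and the midpoint between the fingertips at about (370,252), straight above it in perspective. I'll go down and close.

```bash
python3 -m jog '-1 1.5 -1 10 0;-1 0 0 15 0;-1 0 0 15 0;-1 0 0 12 0;-1 0 0 5 0;-1 0 0 0 0;0 0 0 0 0;0.3 0 0 0 0;1 0 0 0 0;1 0 0 0 0' && python3 -m jog '1 0 0 0 0;1 0 0 0 0;1 0 0 0 0;1 0 0 0 0;1 0 0 0 0;1 0 0 0 0;1 0 0 0 0;1 0 0 0 0;1 0 0 0 0;1 0 0 0 0'
```

```text
clock: 8.3
tool_pos: [0.4946, -0.3177, 0.1337]
eef_rot: [0.991, 0.136, 0.0, 0.0]
wrist_force: [0.4, -0.3, 0.1]
finger_gap: 0.0283
gripper_force: 0.0
clock: 9.3
tool_pos: [0.4946, -0.3177, 0.1338]
eef_rot: [0.991, 0.136, 0.0, 0.0]
wrist_force: [-0.4, 1.2, 5.5]
finger_gap: 0.0246
gripper_force: 58.5
```

```bash
python3 -m jog '1 0 0 -5 0;1 0 0 -8 0;1 0 0 -10 0;1 0 0 -12 0;1 0 0 -20 0;1 0 0 -25 0;1 0 0 -25 0;1 0 0 -25 0;1 0 0 -20 0;1 0 0 -5 0' && python3 -m jog '1 10 -15 0 0;1 16 -25 0 0;1 16 -25 0 0;1 16 -25 0 0;1 16 -25 0 0;1 16 -25 0 0;1 16 -25 0 0;1 16 -25 0 0;1 16 -25 0 0;1 16 -25 0 0' && python3 -c "
from h import *
s=arm.sense();print(np.round(s['joint_pos'],2),np.round(R.from_quat(s['eef_rot']).as_matrix(),3))"
```

```text
clock: 10.3
tool_pos: [0.4946, -0.3187, 0.2912]
eef_rot: [0.991, 0.136, 0.001, 0.001]
wrist_force: [-0.3, -0.0, -2.1]
finger_gap: 0.0246
gripper_force: 59.1
clock: 11.3
tool_pos: [0.5776, -0.0435, 0.2879]
eef_rot: [0.991, 0.136, -0.0, -0.0]
wrist_force: [0.4, -0.4, -2.2]
finger_gap: 0.0248
gripper_force: 59.2
[-0.81  0.58  1.27  1.69 -0.58  1.31 -0.72] [[ 0.963  0.27  -0.001]
 [ 0.27  -0.963  0.   ]
 [-0.001 -0.    -1.   ]]
```

```bash
python3 -m jog '1 0 0 0 -0.1;1 0 0 0 -0.145;1 0 0 0 -0.145;1 0 0 0 -0.145;1 0 0 0 -0.145;1 0 0 0 -0.145;1 0 0 0 -0.145;1 0 0 0 -0.145;1 0 0 0 -0.145;1 0 0 0 -0.145' && python3 -m jog '1 0 0 0 -0.145;1 0 0 0 -0.145;1 0 0 0 -0.145;1 0 0 0 -0.145;1 0 0 0 -0.145;1 0 0 0 -0.145;1 0 0 0 -0.145;1 0 0 0 -0.145;1 0 0 0 -0.145;1 0 0 0 -0.145'
python3 - <<'E'
from h import *
s=arm.sense();M=R.from_quat(s['eef_rot']).as_matrix();t=np.array(s['tool_pos']);print(s['clock'],t.round(4),np.round(s['joint_pos'],2),M.round(3).tolist())
for n in('scene','top'):
    p=snap(n,n+'4.png');c=cloud(p)
    T={k:arm.spot_point(p,k) for k in('tube_grip','spout_tip','tube_foot','blue_mouth')}
    for k in T:
        for r in T[k][:2]: print(n,k,round(r['score'],2),np.round(r['xyz'],4))
    w=(abs(c[...,0]-t[0])<.07)&(abs(c[...,1]-t[1])<.07)
    for a,b in((.172,.19),(.19,.21),(.21,.235),(.24,.262)):
        q=c[w&(c[...,2]>a)&(c[...,2]<b)]
        if len(q):print(n,a,len(q),q.mean(0).round(4),q.min(0).round(4),q.max(0).round(4))
    if n=='scene':
        cv2.imwrite('pics/c4.png',cv2.resize(cv2.cvtColor(p['pixels'][120:290,200:400],cv2.COLOR_RGB2BGR),None,fx=3.5,fy=3.5,interpolation=cv2.INTER_CUBIC))
E
```

```text
clock: 12.3
tool_pos: [0.5773, -0.0449, 0.2878]
eef_rot: [0.666, 0.746, -0.0, -0.0]
wrist_force: [-1.0, -0.5, -1.6]
finger_gap: 0.0248
gripper_force: 59.2
clock: 13.3
tool_pos: [0.5773, -0.0451, 0.2877]
eef_rot: [0.004, 1.0, -0.0, -0.001]
wrist_force: [-0.4, 0.0, -2.0]
finger_gap: 0.0242
gripper_force: 59.2
13.3 [ 0.5773 -0.0451  0.2877] [-0.39  0.35  0.52  1.66 -0.18  1.18  1.74] [[-1.0, 0.007, -0.001], [0.007, 1.0, -0.0], [0.001, -0.0, -1.0]]
scene tube_grip 0.95 [ 0.5744 -0.0465  0.2867]
scene tube_grip 0.66 [ 0.3869 -0.2774  0.0879]
scene spout_tip 0.65 [ 0.362  -0.2941  0.0364]
scene spout_tip 0.57 [ 0.5352 -0.0413  0.2197]
scene tube_foot 0.82 [ 0.5797 -0.0438  0.1728]
scene tube_foot 0.62 [ 0.3929 -0.2793  0.0034]
scene blue_mouth 0.89 [ 0.5813 -0.0313  0.1003]
scene 0.172 37 [ 0.5798 -0.0495  0.1806] [ 0.5651 -0.0564  0.1727] [ 0.5864 -0.0395  0.1898]
scene 0.19 55 [ 0.5811 -0.051   0.2001] [ 0.5661 -0.0572  0.1903] [ 0.5871 -0.042   0.2098]
scene 0.21 97 [ 0.5719 -0.0505  0.2238] [ 0.5298 -0.0572  0.2103] [ 0.5882 -0.041   0.235 ]
scene 0.24 112 [ 0.5706 -0.0502  0.2491] [ 0.5352 -0.0573  0.2402] [ 0.5874 -0.0408  0.2618]
top tube_grip 0.44 [ 0.3917 -0.2778  0.0912]
top spout_tip 0.67 [ 0.357  -0.2953  0.0373]
top tube_foot 0.62 [ 0.3927 -0.2832  0.0008]
top blue_mouth 0.56 [ 0.5863 -0.0326  0.1016]
```

View pics/c4.png

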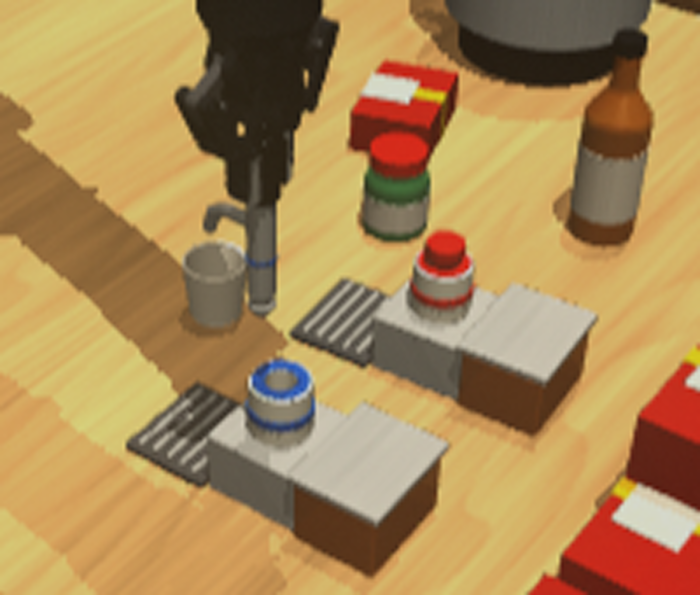

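The tube hangs upright with its foot at crop pixel (262,305) and its spout pointing left at (212,215), parallel to the tray. The blue fitting's mouth is at (280,380). I'll measure the foot-to-mouth offset in the same camera.

```bash
cat > m.py <<'E'
from h import *
def mouth(p,z=.100):
    Rm=R.from_quat(p['orientation']).as_matrix();K=p['mtx'];o=np.array(p['xyz']);rgb=p['pixels'].astype(int)
    u,v=map(int,proj(p,[.5845,-.032,z]));b=((rgb[...,2]>rgb[...,0]+40)&(rgb[...,2]>rgb[...,1]+10)).astype(np.uint8)
    w=np.zeros_like(b);w[v-22:v+23,u-25:u+26]=1;b*=w
    n,l,st,_=cv2.connectedComponentsWithStats(b)
    i=1+np.argmax(st[1:,4]);cs,h=cv2.findContours((l==i).astype(np.uint8),cv2.RETR_CCOMP,cv2.CHAIN_APPROX_NONE)
    for cc in cs:
        if len(cc)<8: continue
        q=cc[:,0,:].astype(float)
        d=np.c_[(q[:,0]-K[0,2])/K[0,0],-(q[:,1]-K[1,2])/K[1,1],-np.ones(len(q))]@Rm.T
        X=o+d*((z-o[2])/d[:,2])[:,None]
        # algebraic circle fit
        A=np.c_[2*X[:,:2],np.ones(len(X))];s=np.linalg.lstsq(A,(X[:,:2]**2).sum(1),rcond=None)[0]
        print('  circ',len(q),s[:2].round(4),'r',np.sqrt(s[2]+s[0]**2+s[1]**2).round(4))
E
python3 - <<'E'
from m import *
s=arm.sense();t=np.array(s['tool_pos'])
for n in('scene','top'):
    p=snap(n);print(n);mouth(p)
    if n=='scene':
        c=cloud(p)
        for zc in(.185,.195,.205):
            for v in [int(proj(p,[t[0],t[1],zc])[1])]:
                k=(abs(c[v,:,0]-t[0])<.03)&(abs(c[v,:,1]-t[1])<.03)&(c[v,:,2]>.15)
                cols=np.where(k)[0];print(zc,'cols',cols.min(),cols.max(),'axis proj',round(proj(p,[t[0],t[1],zc])[0],2),'mid',(cols.min()+cols.max())/2,c[v,cols[len(cols)//2]].round(4))
        print(R.from_quat(p['orientation']).as_matrix()[:,0].round(3))
E
```

```text
scene
  circ 38 [ 0.5819 -0.03  ] r 0.0195
  circ 24 [ 0.5816 -0.0311] r 0.0133
0.185 cols 271 278 axis proj 274.9 mid 274.5 [ 0.5847 -0.0533  0.1955]
0.195 cols 271 278 axis proj 274.88 mid 274.5 [ 0.5824 -0.0502  0.2014]
0.205 cols 271 278 axis proj 274.86 mid 274.5 [ 0.5827 -0.0506  0.2135]
[ 0.785  0.62  -0.01 ]
topTraceback (most recent call last):
  File "<stdin>", line 4, in <module>
  File "m.py", line 7, in mouth
    i=1+np.argmax(st[1:,4]);cs,h=cv2.findContours((l==i).astype(np.uint8),cv2.RETR_CCOMP,cv2.CHAIN_APPROX_NONE)
        ~~~~~~~~~^^^^^^^^^^
    return _wrapfunc(a, 'argmax', axis=axis, out=out, **kwds)
    return bound(*args, **kwds)
ValueError: attempt to get argmax of an empty sequence
```

```bash
python3 -m jog '1 -6.9 13.5 0 0;1 0 0 0 -0.03;1 0 0 10 0;1 0 0 15 0;1 0 0 15 0;1 0 0 10 0;1 0 0 4 0;1 0 0 0 0;1 0 0 0 0;1 0 0 0 0'
python3 - <<'E'
from m import *
s=arm.sense();t=np.array(s['tool_pos']);print(t.round(4),R.from_quat(s['eef_rot']).as_matrix().round(3).tolist(),s['wrist_force'])
p=snap('scene');mouth(p)
c=cloud(p)
for zc in(.12,.13,.14,.15):
    v=int(round(proj(p,[t[0],t[1],zc])[1]));k=(abs(c[v,:,0]-t[0])<.03)&(abs(c[v,:,1]-t[1])<.03)&(c[v,:,2]>.108)
    cols=np.where(k)[0];print(zc,'cols',cols.min(),cols.max(),'axis',round(proj(p,[t[0],t[1],zc])[0],2),c[v,cols[len(cols)//2]].round(4))
print('mouth axis',proj(p,[t[0],t[1],.1]))
cv2.imwrite('pics/c5.png',cv2.resize(cv2.cvtColor(p['pixels'][180:280,220:350],cv2.COLOR_RGB2BGR),None,fx=5.5,fy=5.5,interpolation=cv2.INTER_CUBIC))
E
```

```text
clock: 14.9
tool_pos: [0.5852, -0.0316, 0.235]
eef_rot: [-0.009, 1.0, 0.0, 0.001]
wrist_force: [0.5, -0.7, -1.3]
finger_gap: 0.0248
gripper_force: 59.3
[ 0.5852 -0.0316  0.235 ] [[-1.0, -0.017, 0.001], [-0.017, 1.0, 0.0], [-0.001, 0.0, -1.0]] [ 0.52624419 -0.65371628 -1.27304574]
  circ 51 [ 0.5819 -0.0301] r 0.0173
0.12 cols 278 283 axis 280.69 [ 0.5908 -0.0376  0.1265]
0.13 cols 277 284 axis 280.7 [ 0.5906 -0.0375  0.136 ]
0.14 cols 277 284 axis 280.72 [ 0.5921 -0.0394  0.1475]
0.15 cols 277 284 axis 280.73 [ 0.5911 -0.0382  0.1587]
mouth axis (np.float64(280.66439038179226), np.float64(228.93070391821564))
```

View pics/c5.png

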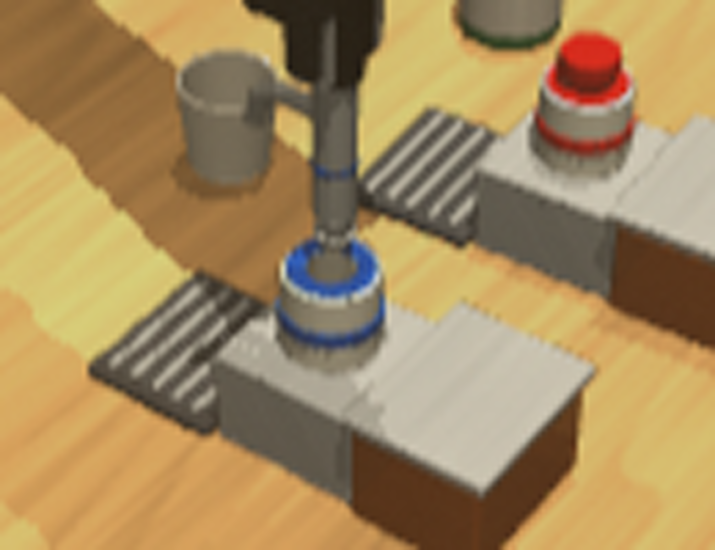

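The tube's axis, at crop x ≈ 335, is over the blue ring's centre at (332,266) to within about 1 mm, and the spout points over the tray. I'll nudge it and begin inserting.

```bash
python3 -m jog '1 0.6 -0.5 0 0;1 0 0 4 0;1 0 0 4 0;1 0 0 4 0;1 0 0 2 0;1 0 0 2 0;1 0 0 2 0;1 0 0 1 0;1 0 0 1 0;1 0 0 0 0' && python3 -c "
from h import *
s=arm.sense();print(s['wrist_force'],s['ft_torque'],s['tool_pos'])"
```

```text
clock: 15.95
tool_pos: [0.5842, -0.032, 0.2142]
eef_rot: [-0.009, 1.0, 0.0, -0.0]
wrist_force: [0.3, 0.2, -2.2]
finger_gap: 0.0247
gripper_force: 59.3
[ 0.25076436  0.22488335 -2.1720911 ] [ 0.0375521  -0.01840684  0.05850467] [ 0.58424026 -0.03198724  0.21424985]
```

```bash
python3 -m jog '1 0 0 1 0;1 0 0 1 0;1 0 0 1 0;1 0 0 1 0;1 0 0 1 0;1 0 0 0.5 0;1 0 0 0.5 0;1 0 0 0 0;1 0 0 0 0;1 0 0 0 0' && python3 -c "
from h import *
s=arm.sense();print(s['wrist_force'],s['ft_torque'],s['tool_pos'])"
```

```text
clock: 16.95
tool_pos: [0.5842, -0.0319, 0.2083]
eef_rot: [-0.009, 1.0, 0.0, -0.0]
wrist_force: [-0.4, -0.3, -2.1]
finger_gap: 0.0245
gripper_force: 59.2
[-0.40848799 -0.2734785  -2.05984618] [0.29668259 0.2005766  0.00058785] [ 0.58416264 -0.03189022  0.20825042]
```

```bash
python3 -m jog '1 0 0 0.4 0;1 0 0 0.4 0;1 0 0 0.4 0;1 0 0 0.4 0;1 0 0 0.4 0;1 0 0 0.4 0;1 0 0 0.4 0;1 0 0 0.2 0;1 0 0 0 0;1 0 0 0 0' && python3 -c "
from h import *
s=arm.sense();print(s['wrist_force'],s['ft_torque'],s['tool_pos'])"
```

```text
clock: 17.95
tool_pos: [0.5842, -0.032, 0.2053]
eef_rot: [-0.009, 1.0, 0.0, -0.0]
wrist_force: [-1.3, 1.2, -2.2]
finger_gap: 0.025
gripper_force: 59.3
[-1.31208027  1.24922708 -2.18927023] [0.39044938 0.24904459 0.00326957] [ 0.5842441  -0.03195409  0.20528385]
```

```bash
python3 -m jog '1 0.25 0.35 0 0;1 0.25 0.35 0 0;1 0 0 0 0;1 0 0 0.4 0;1 0 0 0.4 0;1 0 0 0.4 0;1 0 0 0.4 0;1 0 0 0.4 0;1 0 0 0 0;1 0 0 0 0' && python3 -c "
from h import *
s=arm.sense();print(s['wrist_force'],s['ft_torque'],s['tool_pos'])"
```

```text
clock: 18.95
tool_pos: [0.5837, -0.0313, 0.2033]
eef_rot: [-0.009, 1.0, -0.0, -0.0]
wrist_force: [-0.5, -0.0, -2.4]
finger_gap: 0.0246
gripper_force: 59.3
[-0.54247764 -0.01448149 -2.39488818] [ 0.05329809  0.01570524 -0.03748589] [ 0.58374689 -0.03130123  0.20329089]
```

Side load is gone. Continuing down.

```bash
python3 -m jog '1 0 0 0.4 0;1 0 0 0.4 0;1 0 0 0.4 0;1 0 0 0.4 0;1 0 0 0.4 0;1 0 0 0.4 0;1 0 0 0.4 0;1 0 0 0.2 0;1 0 0 0 0;1 0 0 0 0' && python3 -c "
from h import *
s=arm.sense();print(s['wrist_force'],s['ft_torque'],s['tool_pos'])"
```

```text
clock: 19.95
tool_pos: [0.5838, -0.0313, 0.2003]
eef_rot: [-0.009, 1.0, 0.0, 0.0]
wrist_force: [-0.3, -0.1, -2.3]
finger_gap: 0.0248
gripper_force: 59.3
[-0.30796381 -0.13376277 -2.28927307] [-0.02127194  0.0317809   0.04310565] [ 0.58376883 -0.0312645   0.20032649]
```

```bash
python3 -m jog '1 0 0 0.4 0;1 0 0 0.4 0;1 0 0 0.4 0;1 0 0 0.4 0;1 0 0 0.4 0;1 0 0 0.4 0;1 0 0 0.4 0;1 0 0 0.2 0;1 0 0 0 0;1 0 0 0 0' && python3 -c "
from h import *
s=arm.sense();print(s['wrist_force'],s['ft_torque'],s['tool_pos'])"
```

```text
clock: 20.95
tool_pos: [0.5837, -0.0313, 0.1973]
eef_rot: [-0.009, 1.0, 0.0, 0.0]
wrist_force: [-0.1, -0.2, -2.7]
finger_gap: 0.025
gripper_force: 59.3
[-0.12406302 -0.20826299 -2.68240505] [ 0.0098062   0.02642025 -0.00592462] [ 0.58374689 -0.03129946  0.19731447]
```

```bash
python3 -m jog '1 0 0 0.4 0;1 0 0 0.4 0;1 0 0 0.4 0;1 0 0 0.4 0;1 0 0 0.4 0;1 0 0 0.4 0;1 0 0 0.4 0;1 0 0 0.2 0;1 0 0 0 0;1 0 0 0 0' && python3 -c "
from h import *
s=arm.sense();print(s['wrist_force'],s['ft_torque'],s['tool_pos'])"
```

```text
clock: 21.95
tool_pos: [0.5839, -0.0312, 0.1945]
eef_rot: [-0.009, 1.0, 0.0, 0.0]
wrist_force: [-0.4, 2.4, 3.6]
finger_gap: 0.0246
gripper_force: 59.7
[-0.36268004  2.42950818  3.58555869] [ 0.49906328  0.09820591 -0.0034128 ] [ 0.58391278 -0.03117231  0.19451001]
```

```bash
python3 -m jog '1 0 0.4 0 0;1 0 0 0 0;1 0 0 0.3 0;1 0 0 0.3 0;1 0 0 0.3 0;1 0 0 0.3 0;1 0 0 0.3 0;1 0 0 0 0;1 0 0 0 0;1 0 0 0 0' && python3 -c "
from h import *
s=arm.sense();print(s['wrist_force'],s['ft_torque'],s['tool_pos'])"
```

```text
clock: 22.95
tool_pos: [0.584, -0.0311, 0.1931]
eef_rot: [-0.008, 1.0, -0.0, 0.0]
wrist_force: [-0.7, 1.0, 5.9]
finger_gap: 0.0245
gripper_force: 59.7
[-0.72650184  1.02901812  5.85374063] [0.10967377 0.091146   0.03474768] [ 0.583972   -0.03110708  0.19306793]
```

```bash
python3 -m jog '1 0 0 0.3 0;1 0 0 0.3 0;1 0 0 0.3 0;1 0 0 0.3 0;1 0 0 0.3 0;1 0 0 0 0;1 0 0 0 0;1 0 0 0 0;1 0 0 0 0;1 0 0 0 0' && python3 -c "
from h import *
s=arm.sense();print(s['wrist_force'],s['ft_torque'],s['tool_pos'])"
```

```text
clock: 23.95
tool_pos: [0.584, -0.0311, 0.1917]
eef_rot: [-0.008, 1.0, -0.0, 0.0]
wrist_force: [-0.8, 0.5, 5.8]
finger_gap: 0.0248
gripper_force: 59.8
[-0.80236021  0.54429095  5.77394393] [ 0.12639507  0.13035611 -0.02870986] [ 0.58403919 -0.03109481  0.19167645]
```

```bash
python3 -m jog '1 0 0 0.3 0;1 0 0 0.3 0;1 0 0 0.3 0;1 0 0 0.3 0;1 0 0 0.3 0;1 0 0 0 0;1 0 0 0 0;1 0 0 0 0;1 0 0 0 0;1 0 0 0 0' && python3 -c "
from h import *
s=arm.sense();print(s['wrist_force'],s['ft_torque'],s['tool_pos'])"
```

```text
clock: 24.95
tool_pos: [0.5836, -0.0309, 0.1896]
eef_rot: [-0.009, 1.0, -0.0, -0.0]
wrist_force: [2.4, 0.5, -3.1]
finger_gap: 0.0246
gripper_force: 59.5
[ 2.44330844  0.49511258 -3.06338722] [-0.02950702 -0.47055081 -0.00778027] [ 0.58359656 -0.03088663  0.18960555]
```

```bash
python3 -m jog '1 -0.35 0 0 0;1 0 0 0 0;1 0 0 0.3 0;1 0 0 0.3 0;1 0 0 0.3 0;1 0 0 0.3 0;1 0 0 0.3 0;1 0 0 0 0;1 0 0 0 0;1 0 0 0 0' && python3 -c "
from h import *
s=arm.sense();print(s['wrist_force'],s['ft_torque'],s['tool_pos'])"
```

```text
clock: 25.95
tool_pos: [0.5841, -0.0309, 0.1883]
eef_rot: [-0.009, 1.0, 0.0, 0.0]
wrist_force: [0.0, 0.2, 1.1]
finger_gap: 0.0244
gripper_force: 59.5
[0.04023946 0.21648283 1.07398064] [-0.00297945 -0.08401772  0.01844705] [ 0.5840833  -0.03086702  0.18830373]
```

```bash
python3 -m jog '1 0 0 0.2 0;1 0 0 0.2 0;1 0 0 0.2 0;1 0 0 0.2 0;1 0 0 0.2 0;1 0 0 0 0;1 0 0 0 0;1 0 0 0 0;1 0 0 0 0;1 0 0 0 0' && python3 -c "
from h import *
s=arm.sense();print(s['wrist_force'],s['ft_torque'],s['tool_pos'])"
```

```text
clock: 26.95
tool_pos: [0.5841, -0.0309, 0.1873]
eef_rot: [-0.009, 1.0, 0.0, -0.0]
wrist_force: [0.4, 1.1, 0.1]
finger_gap: 0.0246
gripper_force: 59.5
[0.35044407 1.08138256 0.06898691] [-0.01830269 -0.01552697 -0.00921999] [ 0.58406352 -0.03088096  0.18730078]
```

```bash
python3 -m jog '1 0 0 0.2 0;1 0 0 0.2 0;1 0 0 0.2 0;1 0 0 0.2 0;1 0 0 0.2 0;1 0 0 0 0;1 0 0 0 0;1 0 0 0 0;1 0 0 0 0;1 0 0 0 0' && python3 -c "
from h import *
s=arm.sense();print(s['wrist_force'],s['ft_torque'],s['tool_pos'])"
```

```text
clock: 27.95
tool_pos: [0.5841, -0.0309, 0.1863]
eef_rot: [-0.009, 1.0, 0.0, -0.0]
wrist_force: [-0.4, -1.0, -3.0]
finger_gap: 0.0243
gripper_force: 59.6
[-0.41251419 -0.96480705 -2.97378694] [-0.12330291 -0.00291522 -0.00820154] [ 0.58406085 -0.03090129  0.18629832]
```

```bash
python3 -m jog '1 0 0 0.2 0;1 0 0 0.2 0;1 0 0 0.2 0;1 0 0 0.2 0;1 0 0 0.2 0;1 0 0 0 0;1 0 0 0 0;1 0 0 0 0;1 0 0 0 0;1 0 0 0 0' && python3 -c "
from h import *
s=arm.sense();print(s['wrist_force'],s['ft_torque'],s['tool_pos'])"
```

```text
clock: 28.95
tool_pos: [0.5841, -0.0309, 0.1853]
eef_rot: [-0.009, 1.0, 0.0, 0.0]
wrist_force: [0.6, -0.4, -2.3]
finger_gap: 0.0249
gripper_force: 59.6
[ 0.58299798 -0.38326466 -2.28849298] [-0.03425241 -0.01664795 -0.00825778] [ 0.58409497 -0.03087446  0.18531819]
```

```bash
python3 -m jog '1 0 0 0.2 0;1 0 0 0.2 0;1 0 0 0.2 0;1 0 0 0.2 0;1 0 0 0 0;1 0 0 0 0;1 0 0 0 0;1 0 0 0 0;1 0 0 0 0;1 0 0 0 0' && python3 -c "
from h import *
s=arm.sense();print(s['wrist_force'],s['ft_torque'],s['tool_pos'])"
```

```text
clock: 29.95
tool_pos: [0.5841, -0.0309, 0.1845]
eef_rot: [-0.009, 1.0, 0.0, 0.0]
wrist_force: [-0.5, -0.3, -2.3]
finger_gap: 0.0247
gripper_force: 59.6
[-0.51233439 -0.32519332 -2.29524438] [-0.0157158  -0.05529416 -0.05306867] [ 0.58408384 -0.03087235  0.18452185]
```

```bash
python3 -m jog '1 0 0 0.2 0;1 0 0 0.2 0;1 0 0 0.2 0;1 0 0 0 0;1 0 0 0 0;1 0 0 0 0;1 0 0 0 0;1 0 0 0 0;1 0 0 0 0;1 0 0 0 0' && python3 -c "
from h import *
s=arm.sense();print(s['wrist_force'],s['ft_torque'],s['tool_pos'])"
```

```text
clock: 30.95
tool_pos: [0.5843, -0.0309, 0.1842]
eef_rot: [-0.009, 1.0, 0.0, 0.0]
wrist_force: [0.2, 0.5, 5.3]
finger_gap: 0.0248
gripper_force: 60.1
[0.19599811 0.54518069 5.329857  ] [ 0.08451455  0.34196628 -0.01200887] [ 0.58430874 -0.03086135  0.18420749]
```

```bash
python3 -m jog '1 0 0 0.1 0;1 0 0 0.1 0;1 0 0 0.1 0;1 0 0 0 0;1 0 0 0 0;1 0 0 0 0;1 0 0 0 0;1 0 0 0 0;1 0 0 0 0;1 0 0 0 0' && python3 -c "
from h import *
s=arm.sense();print(s['wrist_force'],s['ft_torque'],s['tool_pos'])"
```

```text
clock: 31.95
tool_pos: [0.5845, -0.0309, 0.1842]
eef_rot: [-0.009, 1.0, 0.0, 0.001]
wrist_force: [-0.9, 0.1, 8.3]
finger_gap: 0.0247
gripper_force: 60.3
[-0.92527579  0.12360245  8.285773  ] [0.14895195 0.40819799 0.06810712] [ 0.58445576 -0.03087088  0.18419806]
```

Seated: the height has stopped changing while the push has risen to about 10 N. Now the gentle pull check.

```bash
python3 -m jog '1 0 0 -0.4 0;1 0 0 -0.4 0;1 0 0 -0.4 0;1 0 0 -0.4 0;1 0 0 -0.4 0;1 0 0 -0.3 0;1 0 0 0 0;1 0 0 0 0;1 0 0 0 0;1 0 0 0 0' && python3 -c "
from h import *
s=arm.sense();print(s['wrist_force'],s['ft_torque'],s['tool_pos'])"
```

```text
clock: 32.95
tool_pos: [0.5841, -0.0309, 0.1859]
eef_rot: [-0.009, 1.0, 0.0, 0.0]
wrist_force: [-0.2, -0.7, -1.9]
finger_gap: 0.0245
gripper_force: 60.1
[-0.22807359 -0.6620854  -1.89517633] [ 0.01617093  0.00542403 -0.01039534] [ 0.58407113 -0.03085376  0.18589771]
```

```bash
python3 -m jog '1 0 0 -0.2 0;1 0 0 -0.2 0;1 0 0 -0.2 0;1 0 0 -0.1 0;1 0 0 0 0;1 0 0 0 0;1 0 0 0 0;1 0 0 0 0;1 0 0 0 0;1 0 0 0 0' && python3 -c "
from h import *
s=arm.sense();print(s['wrist_force'],s['ft_torque'],s['tool_pos'])"
```

```text
clock: 33.95
tool_pos: [0.5839, -0.0309, 0.1864]
eef_rot: [-0.009, 1.0, -0.0, -0.0]
wrist_force: [1.0, -0.5, -8.8]
finger_gap: 0.0245
gripper_force: 59.5
[ 0.99695874 -0.46489915 -8.8446516 ] [-0.01867322 -0.19370896 -0.03083045] [ 0.58392623 -0.03085214  0.18641465]
```

```bash
python3 -m jog '1 0 0 -0.15 0;1 0 0 0 0;1 0 0 0.5 0;1 0 0 0.5 0;1 0 0 0.5 0;1 0 0 0.5 0;1 0 0 0.4 0;1 0 0 0.35 0;1 0 0 0 0;1 0 0 0 0' && python3 -c "
from h import *
s=arm.sense();print(s['wrist_force'],s['ft_torque'],s['tool_pos'])"
```

```text
clock: 34.95
tool_pos: [0.5843, -0.0309, 0.1843]
eef_rot: [-0.009, 1.0, 0.0, 0.0]
wrist_force: [-1.2, 0.8, 0.8]
finger_gap: 0.0247
gripper_force: 59.8
[-1.23356304  0.76058641  0.8395244 ] [0.0210978  0.22023165 0.06762361] [ 0.58429768 -0.03088562  0.18426352]
```

Locked: it held about 6.5 N of pull after 2.2 mm of lift, and it is now back on its seat. Releasing.

```bash
python3 -m jog '0.2 0 0 0 0;0 0 0 0 0;-0.3 0 0 0 0;-0.6 0 0 0 0;-1 0 0 0 0;-1 0 0 0 0;-1 0 0 0 0;-1 0 0 0 0;-1 0 0 0 0;-1 0 0 0 0' && python3 -m jog '-1 0 0 -5 0;-1 0 0 -10 0;-1 0 0 -15 0;-1 0 0 -20 0;-1 0 0 -20 0;-1 0 0 -20 0;-1 0 0 -20 0;-1 0 0 -10 0;-1 0 0 0 0;-1 0 0 0 0'
python3 - <<'E'
from h import *
p=snap('scene','scene6.png');c=cloud(p)
for t in('tube_foot','tube_grip','spout_tip','cup','tap_blue'):
    for r in arm.spot_point(p,t)[:2]:print(t,round(r['score'],2),np.round(r['xyz'],4))
q=c[(abs(c[...,0]-.584)<.03)&(abs(c[...,1]+.031)<.03)&(c[...,2]>.17)&(c[...,2]<.23)];print(len(q),q.min(0),q.max(0))
cv2.imwrite('pics/c6.png',cv2.resize(cv2.cvtColor(p['pixels'][150:320,180:400],cv2.COLOR_RGB2BGR),None,fx=3.5,fy=3.5,interpolation=cv2.INTER_CUBIC))
E
```

```text
clock: 35.95
tool_pos: [0.5841, -0.0308, 0.184]
eef_rot: [-0.009, 1.0, 0.0, 0.0]
wrist_force: [1.5, 0.5, 0.1]
finger_gap: 0.0854
gripper_force: 0.0
clock: 36.95
tool_pos: [0.5838, -0.0308, 0.3036]
eef_rot: [-0.009, 1.0, 0.0, -0.0]
wrist_force: [-0.4, 0.4, 0.0]
finger_gap: 0.0852
gripper_force: 0.0
tube_foot 0.83 [ 0.586  -0.031   0.0672]
tube_foot 0.75 [ 0.5833 -0.0303  0.1836]
tube_grip 0.68 [ 0.5806 -0.0348  0.1833]
tube_grip 0.59 [ 0.3903 -0.2789  0.0883]
spout_tip 0.88 [ 0.5421 -0.0287  0.1149]
tap_blue 0.96 [ 0.5842 -0.0344 -0.0049]
187 [ 0.57067983 -0.04843666  0.17019383] [ 0.59741563 -0.01903427  0.2094289 ]
```

View pics/c6.png

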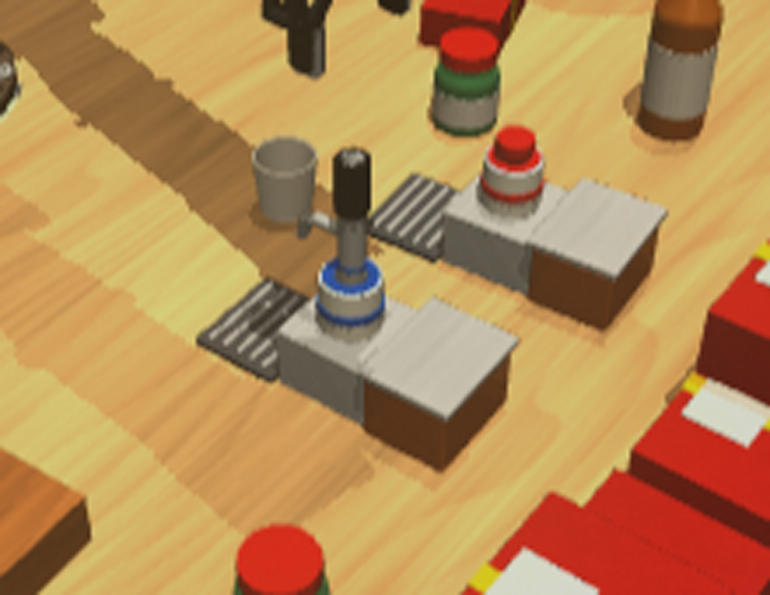

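The tube stands upright in the blue fitting at (350,215), with its spout over the tray at (305,225) and the gripper clear above it. The cup and jars look undisturbed.

```bash
python3 -c "
from station import arm
print(arm.job_done())"
```

```text
the job is handed in; nothing more can be done
None
```

The large tube is fully seated in the blue-collared tap with its spout over the drip tray. It held a gentle 6.5 N pull after lifting about 2 mm, was pushed back onto its seat and released, and the job was handed in at about 37 s with nothing seen to have shifted.

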